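Fit the sample-press cover over its hidden pin and hold it down

TASK

Pick up the aluminium cover block by its black handle, slide it handle-end last under the hood of the grey sample press until its hidden socket drops over the locating pin, then press it fully home against the sprung platen, flat on the base plate and square with it. Do not let go: finish while the gripper is still holding the cover pressed down. Leave the timer, petri dish, beaker and dropper bottle where they are.

Things in the scene. Friction and masses are not known exactly. Their poses are not given: they have to be found in the camera images.
- press: Sample press fixed to the bench: grey base plate 140 (x) x 112 (y) x 16 mm thick, origin on the bench under the plate's centre, z up. +x points to its hooded end (roughly away from the robot), -x to its open end. Fully home, the cover's underside lies on this plate, its origin over the press's origin, its +x along the press's +x.
- hood_edge (a point): Middle of the hood's front lower edge, 12 mm toward +x from the press origin, 59 mm above the bench. Roof: x = 12 to 70 mm, top at 67 mm (screw heads 69). Side cheeks from x = 13 mm, inner faces at y = +/-44 mm, rounded ends; rear wall at x = 60 mm. The roof covers the cover's rear, so the cover must be slid in from the open end, with 9 mm of height to spare above the pin.
- pin_foot (a point): Foot of the locating pin on the base plate's upper face, at x = 35, y = 0, z = 16 mm of the press, hidden under the hood. Pin: fixed, upright, round steel, 12 mm diameter, 14 mm tall (top 30 mm above the bench), top edge chamfered 2 mm.
- platen (a joint): Sprung steel platen 65 (x) x 60 (y) mm centred at x = -12.5, y = 0 mm of the press. 0 m = up, top 22 mm above the bench; grows as pushed down, 0.006 m = flush with the base plate, stop at 0.009. It takes 5.4 N to start (more than the cover weighs), 10.8 N at 0.006 m. A cover dropped on the pin rests on it, 6 mm short of home.
- cover: Loose aluminium cover block 100 (x) x 80 (y) x 20 mm, 0.18 to 0.28 kg, lying flat, origin in the centre of its underside, z up, +x roughly away from the robot. On top a black bar handle 48 mm long (along x), 18 mm wide (y), centred at x = -22, y = 0, rising from 20 to 52 mm above the underside; grip it across its width.
- socket_mouth (a point): Mouth of the blind socket in the cover's underside, at x = 35, y = 0, z = 0 mm of the cover: round, 15 mm diameter, 17 mm deep, mouth chamfered 2 mm. Not visible from above; near the end away from the handle.
- cover_handle (a point): Centre of the top face of the cover's handle, at x = -22, y = 0, z = 52 mm of the cover.
- timer: Bystander: white countdown timer lying on its back, 70 x 62 x 15 mm, origin at the centre of its underside.
- petri_dish: Bystander: petri dish, 89 mm across, 12 mm high, origin at the centre of its underside.
- beaker: Bystander: glass beaker, about 71 mm across, 92 mm high, origin at the centre of its underside.
- dropper: Bystander: amber dropper bottle, 36 mm across, 97 mm high, origin at the centre of its underside.

How it is judged (in metres and radians):
On the way:
1. the cover has dropped over the locating pin (horizontal distance between socket_mouth and pin_foot below 0.004 m and z of socket_mouth in the frame of press below 0.026 m and angle between the x axis of cover and the x axis of press, either way round below 0.12 rad), for 0.1 s.
At the end, for the whole second after the job is handed in: Socket on the pin (within 4 mm sideways), handle at the open end, cover square within 5 and level within 3 degrees, underside at the pin less than 3 mm above the base plate, platen down more than 4.2 mm, cover at rest, fingers still bearing on it with over 2 N (horizontal distance between socket_mouth and pin_foot below 0.004 m and z of socket_mouth in the frame of press below 0.019 m and value of joint platen above 0.0042 m and angle between the x axis of cover and the x axis of press, either way round below 0.09 rad and x of cover in the frame of press between -0.006 and 0.006 m and angle between cover's own z axis and vertical below 0.05 rad and contact force between the fingers and cover above 2 N and linear speed of cover below 0.01 m/s); the arm keeps its last pose, push and grip.
It fails at once if the timer was moved more than 25 mm (distance of timer from where it was at the start of the episode above 0.025 m).
It fails at once if the petri dish was moved more than 25 mm (distance of petri_dish from where it was at the start of the episode above 0.025 m).
It fails at once if the beaker was moved more than 25 mm (distance of beaker from where it was at the start of the episode above 0.025 m).
It fails at once if the dropper was moved more than 25 mm (distance of dropper from where it was at the start of the episode above 0.025 m).
It also fails if it takes over 38 s, if anything falls off the work surface, if the arm or the gripper's body presses on something with over 40 N, if the wrist force passes 120 N, or if a joint passes its speed limit or range.

ROBOT

A 6-joint arm with a two-finger parallel gripper is mounted at the origin on a cart in front of the work surface, level with it; the furniture and walls round the work are solid. World frame = base frame: x ahead of the robot, y to its left, z up, the work surface at z = 0. Lengths are in mm, angles in rad, forces in N, time in s.
With the tool pointing down it reaches from about 275 to 825 mm from the base axis. Payload 5.2 kg.
Tool frame: the origin (TCP) lies on the centre line of the jaws, within the pads' length; the fingertips stand 19 mm ahead of it and the grasp point (between the pads) is the TCP; z points along the fingers, y is the direction in which the jaws open and shut (so a half turn about z gives the same grasp; the last joint's range is limited). The gripper opens to 93 mm and grips with 3 to 60 N. Pads are 15 mm wide; open, the fingers measure 128 mm over their backs; the gripper's body (75 mm by 188 mm) begins 65 mm behind the grasp point.
Start: joints at [-1.4, 0.259, 1.535, -0, 1.348, -0.203], TCP at [200.856, -512.017, 237.653] pointing down, gripper open.
Joint ranges: [-3.14, 3.14], [-0.91, 2.08], [0.19, 2.58], [-1.22, 4.36], [0.22, 2.71], [-3.12, 3.12]. Speed limits (rad/s): [2.57, 2.57, 3.14, 3.14, 3.14, 3.14].

INTERFACE

Orientations are given as a unit quaternion [w, x, y, z].
In Python, from plant import robot gives the robot as it stands. The module is installed in compiled form; this text tells all that it offers.
- The arm moves only by the tool move_arm, never from a script. Its arguments are lists of equal length, an entry for each row: "dp": the shift along the tool's x, y, z in cm, a list of three; "turn": the turn, a rotation vector about the tool's x, y, z in rad, a list of three; "fingers": the opening in per cent of the stroke, from 0 (shut) to 100 (fully open). A call has exactly 8 rows; each row is the pose to reach, as a shift and turn from the pose commanded when the call began, along the tool's axes at that moment; what a row does not reach only later rows make up. A row lasts 1/10 s, in which the tool goes at most 50 mm and 8.59 degrees, less where a joint would pass 70% of its speed; a pose out of reach is approached as far as the arm can. A call with a gripper value outside its range is refused whole. The fingers move at their own pace and stop on an object; "newtons" is the grip in N (left out, the last holds). Time passes only in rows, so rows that repeat a pose let the fingers close, or fill a call up. It gives the time, the measured TCP pose, the force and the opening at its end, in the units of the state.
- robot.get_obs(): the state, without advancing time (a new reading comes with each control period).
- robot.get_image(name): name is "scene" or "top" or "wrist"; returns a dict with "img" (384x512x3 uint8, red, green, blue), "fx", "fy", "cx", "cy" (pixels), "eye" and "attitude" of the camera in the world. Camera axes: x right, y down, z forward; pixel columns grow to the right and rows downward; lengths in mm; the calibration is good to about 2 mm. A picture is of the moment at which its call begins. There is no depth.
- robot.hand_in(): hands the job in, once; it reports no verdict.
Trained networks look in the newest picture that a camera, given by its name, has taken for a name from the list of things; names that differ only in an ending like _2 or _b are one class to them, and where a whole thing is asked for, a point or a joint stands for the part that bears it (a point fixed in the world has none). Each returns a list of dicts, best first, with "score" (0 to 1); they miss things now and then, are a little off and sometimes report something else, mostly with a low value. They report only what shows in the picture. A call takes as long as a camera call.
- robot.regions_of(query, camera): "mask" (384x512 bool, what is visible of it) and "location" ([row, column] in pixels, amid what is visible of it).
The state is a dict: "clock": time; "joints": joint angles; "qd": joint speeds; "joint_torque": joint torques, N m; "eef_pos": TCP position; "ee_rot": TCP orientation; "force": force on the tool from outside, world axes, zero at the start; "torque": the same for the moment, N m; "width": finger opening in mm.
Only numpy, scipy, OpenCV 4.12 (cv2) and the standard library are available. Lean on these libraries where they do the work, as an engineer would, in place of code of your own. Each camera call takes 0.05 s, during which the arm holds its last target. There are 200 camera calls.

## Working session

There is one attempt and no reset: what is moved stays moved. The work goes in short steps, Python scripts to look and compute and a tool call to move; the robot and the scene stay as the last step left them, time stands still between calls to the robot, and variables do not carry over. Pictures are saved under pics/ and viewed, about 8 in all and at most 12, crops included, and the job is handed in when it is done.

Besides the shell and the picture viewer there is one more tool, called after ">>>" as name(argument=value, ...) on one line, values as JSON. move_arm: Moves the arm, as the interface text tells. Its arguments: {"type":"object","properties":{"dp":{"type":"array","items":{"type":"array","items":{"type":"number"}}},"turn":{"type":"array","items":{"type":"array","items":{"type":"number"}}},"fingers":{"type":"array","items":{"type":"number"}},"newtons":{"type":"number"}},"required":["dp","turn","fingers"]}

```bash
mkdir -p pics; cat > h.py <<'E'
import numpy as np, cv2
from scipy.spatial.transform import Rotation as R
from plant import robot
def Rq(q): return R.from_quat([q[1],q[2],q[3],q[0]]).as_matrix()
def att(a):
    a=np.array(a); return Rq(a) if a.size==4 else a.reshape(3,3)
def ray(im,uv):
    d=np.array([(uv[0]-im['cx'])/im['fx'],(uv[1]-im['cy'])/im['fy'],1.]); return att(im['attitude'])@d
def onz(im,uv,z):
    d=ray(im,uv); e=np.array(im['eye']); return e+d*(z-e[2])/d[2]
def proj(im,P):
    c=att(im['attitude']).T@(np.array(P)-np.array(im['eye'])); return np.array([im['fx']*c[0]/c[2]+im['cx'],im['fy']*c[1]/c[2]+im['cy']])
def tri(obs):
    A=np.zeros((3,3));b=np.zeros(3)
    for im,uv in obs:
        d=ray(im,uv);d/=np.linalg.norm(d);M=np.eye(3)-np.outer(d,d);A+=M;b+=M@np.array(im['eye'])
    return np.linalg.solve(A,b)
E
python3 - <<'E'
from h import *
ims={}
for c in ['scene','top']:
    im=robot.get_image(c);ims[c]=im;print(c,im['eye'],im['attitude'],im['fx'],im['cx'],im['cy'])
    cv2.imwrite(f'pics/{c}0.png',im['img'][:,:,::-1])
    for n in ['press','cover','cover_handle','platen','hood_edge','timer','petri_dish','beaker','dropper']:
        for r in robot.regions_of(n,c)[:2]:
            l=r['location'];ys,xs=np.where(r['mask'])
            print(c,n,round(r['score'],2),np.round(l),(xs.min(),xs.max(),ys.min(),ys.max()) if len(xs) else None,np.round(onz(im,(l[1],l[0]),20)))
np.save('ims.npy',ims,allow_pickle=True)
a,b=[cv2.imread(f'pics/{c}0.png') for c in ('scene','top')]
cv2.imwrite('pics/both.png',np.hstack([a,b])[:, :])
print(robot.get_obs())
E
```

```text
scene [-38.49706344 821.65704728 631.87214817] [ 0.17808675 -0.30276378  0.81969939 -0.45245123] 445.2114376467271 244.06961456903173 190.7346542990218
scene press 0.93 [234. 217.] (np.int64(181), np.int64(258), np.int64(200), np.int64(270)) [544. 265.  20.]
scene cover 0.68 [187. 308.] (np.int64(282), np.int64(330), np.int64(174), np.int64(202)) [501. -35.  20.]
scene cover_handle 0.6 [190. 306.] (np.int64(284), np.int64(329), np.int64(173), np.int64(203)) [498. -22.  20.]
scene platen 0.84 [243. 226.] (np.int64(204), np.int64(241), np.int64(229), np.int64(254)) [506. 275.  20.]
scene hood_edge 0.72 [232. 216.] (np.int64(180), np.int64(258), np.int64(200), np.int64(270)) [550. 260.  20.]
scene timer 0.59 [232. 311.] (np.int64(297), np.int64(330), np.int64(222), np.int64(245)) [385. 125.  20.]
scene timer 0.47 [199. 168.] (np.int64(149), np.int64(183), np.int64(189), np.int64(210)) [742. 240.  20.]
scene petri_dish 0.9 [200. 167.] (np.int64(149), np.int64(183), np.int64(189), np.int64(210)) [740. 245.  20.]
scene beaker 0.58 [161. 210.] (np.int64(195), np.int64(222), np.int64(145), n
[... 1226 characters left out ...]
int64(119)) [797. -15.  20.]
{'clock': 1.0, 'joints': array([-1.39976637e+00,  2.58561825e-01,  1.53500970e+00, -6.86855202e-06,
        1.34797163e+00, -2.02827076e-01]), 'qd': array([-0.00085241,  0.00145838, -0.00026833, -0.00011551, -0.00053681,
        0.00181505]), 'joint_torque': array([-2.52207810e-04, -4.37208152e+01, -2.84315246e+01,  7.19185662e-02,
        3.11679463e-02, -2.12851023e-05]), 'eef_pos': array([ 200.87206592, -512.01537747,  237.66940632]), 'ee_rot': array([ 2.46929451e-05,  9.82579537e-01,  1.85842546e-01, -3.74242828e-06]), 'force': array([-0.03125562,  0.79843678,  0.29142718]), 'torque': array([ 0.01378938, -0.00293168,  0.00963075]), 'width': 92.98094775177533}
```

View pics/top0.png

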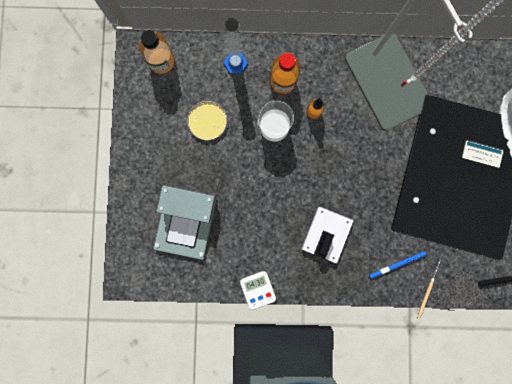

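View pics/scene0.png

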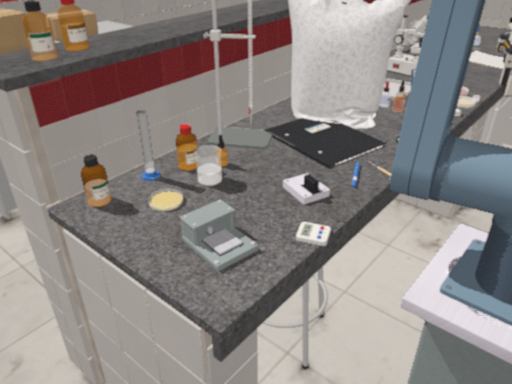

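The top view shows the press at about (183,221), hood away from the robot, and the cover at about (329,235) with its handle towards the robot. The bystanders are clear of both. The scene view agrees.

```bash
python3 - <<'E'
from h import *
for n,z in [('cover',20),('press',16),('press',67)]:
    im=robot.get_image('top')
    r=robot.regions_of(n,'top')[0]
    m=r['mask'].astype(np.uint8)
    ys,xs=np.where(m)
    P=np.array([onz(im,(x,y),z)[:2] for x,y in zip(xs,ys)],np.float32)
    c,s,a=cv2.minAreaRect(P); B=cv2.boxPoints((c,s,a))
    print(n,z,np.round(c),np.round(s),round(a,1),np.round(B).tolist())
o=robot.get_obs();T=Rq(o['ee_rot']);print(T.round(3))
im=robot.get_image('wrist');print(im['eye'],att(im['attitude']).round(3),im['fx'],o['eef_pos'])
print('cam in tool',T.T@(np.array(im['eye'])-o['eef_pos']), (T.T@att(im['attitude'])).round(3))
E
```

```text
cover 20 [512. -43.] [ 85. 101.] 69.2 [[450.0, -64.0], [544.0, -100.0], [574.0, -21.0], [480.0, 15.0]]
press 16 [531. 275.] [125. 144.] 80.1 [[450.0, 225.0], [592.0, 201.0], [613.0, 324.0], [471.0, 349.0]]
press 67 [531. 267.] [116. 134.] 80.1 [[455.0, 221.0], [587.0, 198.0], [607.0, 313.0], [475.0, 336.0]]
[[ 0.931  0.365  0.   ]
 [ 0.365 -0.931  0.   ]
 [ 0.    -0.    -1.   ]]
[ 277.17783195 -481.62431381  383.61728753] [[ 0.365 -0.889 -0.276]
 [-0.931 -0.349 -0.108]
 [-0.     0.296 -0.955]] 330.0993391610182 [ 200.85137147 -512.01527055  237.6638249 ]
cam in tool [  82.15601773   -0.42504548 -145.95191044] [[ 0.    -0.955 -0.296]
 [ 1.     0.     0.   ]
 [ 0.    -0.296  0.955]]
```

>>> move_arm(dp=[[44.4, -33.8, 4.8], [44.4, -33.8, 4.8], [44.4, -33.8, 4.8], [44.4, -33.8, 4.8], [44.4, -33.8, 4.8], [44.4, -33.8, 4.8], [44.4, -33.8, 4.8], [44.4, -33.8, 4.8]], turn=[[0, 0, -2.4], [0, 0, -2.4], [0, 0, -2.4], [0, 0, -2.4], [0, 0, -2.4], [0, 0, -2.4], [0, 0, -2.4], [0, 0, -2.4]], fingers=[100, 100, 100, 100, 100, 100, 100, 100], newtons=60)

```text
clock: 2.15
eef_pos: [408.7, -169.8, 203.6]
ee_rot: [0.001, 0.704, 0.71, 0.0]
force: [1.4, -0.5, -0.3]
width: 93.0
```

```bash
cat > go.py <<'E'
import sys
from h import *
# usage: go.py x y z yaw  -> dp (cm) and turn
def go(x,y,z,yaw):
    o=robot.get_obs();T=Rq(o['ee_rot'])
    G=np.array([[np.cos(yaw),np.sin(yaw),0],[np.sin(yaw),-np.cos(yaw),0],[0,0,-1.]])
    print('t',round(o['clock'],2),'pos',np.round(o['eef_pos'],1),'yaw',round(np.arctan2(T[1,0],T[0,0]),4),'tilt',np.round(T[:2,2],4),'F',np.round(o['force'],1),'M',np.round(o['torque'],2),'w',round(o['width'],1))
    print('dp cm',np.round(T.T@(np.array([x,y,z])-o['eef_pos'])/10,2),'turn',np.round(R.from_matrix(T.T@G).as_rotvec(),4))
if __name__=='__main__': go(*map(float,sys.argv[1:]))
E
python3 go.py 491 -35 190 2.78
```

```text
t 2.15 pos [ 408.7 -169.8  203.6] yaw 1.5797 tilt [ 0.0009 -0.0007] F [ 1.4 -0.5 -0.3] M [-0.05 -0.1  -0.05] w 93.0
dp cm [13.4   8.35  1.36] turn [ 4.0000e-04  1.2000e-03 -1.2003e+00]
```

>>> move_arm(dp=[[13.4, 8.3, 1.3], [13.4, 8.3, 1.3], [13.4, 8.3, 1.3], [13.4, 8.3, 1.3], [13.4, 8.3, 1.3], [13.4, 8.3, 1.3], [13.4, 8.3, 1.3], [13.4, 8.3, 1.3]], turn=[[0, 0, -1.2], [0, 0, -1.2], [0, 0, -1.2], [0, 0, -1.2], [0, 0, -1.2], [0, 0, -1.2], [0, 0, -1.2], [0, 0, -1.2]], fingers=[100, 100, 100, 100, 100, 100, 100, 100])

```text
clock: 2.95
eef_pos: [490.6, -37.1, 190.4]
ee_rot: [0.0, 0.18, 0.984, 0.0]
force: [-0.4, 0.2, 0.3]
width: 93.4
```

```bash
python3 - <<'E'
from h import *
from go import go
im=robot.get_image('wrist');go(491,-35,190,2.78)
cv2.imwrite('pics/w1.png',im['img'][:,:,::-1]);np.save('w1.npy',im,allow_pickle=True)
for n in ['cover','cover_handle']:
    for r in robot.regions_of(n,'wrist')[:2]:
        m=r['mask'];ys,xs=np.where(m);print(n,round(r['score'],2),np.round(r['location']),xs.min(),xs.max(),ys.min(),ys.max())
        if n=='cover':np.save('m1.npy',m)
E
```

```text
t 3.0 pos [490.5 -37.2 190.4] yaw 2.7878 tilt [ 0.     -0.0001] F [ 0.2 -0.5  0.1] M [-0.02 -0.17 -0.  ] w 92.8
dp cm [0.03 0.22 0.04] turn [-0.0001  0.0001  0.0078]
cover 0.79 [187. 257.] 217 298 143 241
cover 0.39 [ 23. 362.] 316 413 0 64
cover_handle 0.76 [190. 258.] 217 298 143 240
```

View pics/w1.png

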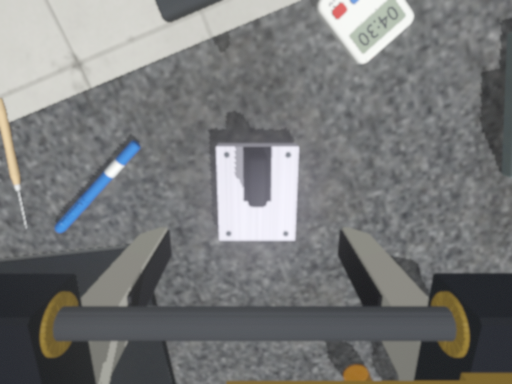

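The wrist view shows the cover at columns 217–298, rows 143–241, square to the picture, with the handle at about (257,177).

```bash
python3 - <<'E'
from h import *
im=np.load('w1.npy',allow_pickle=True).item();m=np.load('m1.npy')
g=im['img'].astype(int)
br=(g.min(2)>140)&(cv2.dilate(m.astype(np.uint8),np.ones((7,7)))>0)
ys,xs=np.where(br)
P=np.array([onz(im,(x,y),20)[:2] for x,y in zip(xs,ys)],np.float32)
c,s,a=cv2.minAreaRect(P);print('cover top z20',np.round(c,1),np.round(s,1),round(a,2),np.round(cv2.boxPoints((c,s,a)),1).tolist())
dk=(g.max(2)<95);dk[:, :243]=0;dk[:,272:]=0;dk[:145]=0;dk[212:]=0
n,l,st,ce=cv2.connectedComponentsWithStats(dk.astype(np.uint8));k=1+st[1:,4].argmax();print(st[k],ce[k])
sub=g[140:216,236:280].mean(2).astype(int)
print(sub[::5].tolist())
print(g[140:216,256].mean(1).astype(int).tolist())
E
```

```text
cover top z20 [404.7  97.8] [84.5 51.2] 69.32 [[365.79998779296875, 67.30000305175781], [413.70001220703125, 49.20000076293945], [443.5, 128.3000030517578], [395.70001220703125, 146.39999389648438]]
[245 148  21  13 219] [254.13242009 153.05479452]
[[93, 92, 91, 92, 91, 91, 91, 90, 89, 87, 88, 89, 90, 91, 92, 94, 96, 97, 97, 97, 96, 95, 94, 94, 94, 93, 94, 93, 94, 92, 91, 92, 91, 92, 93, 92, 93, 94, 92, 92, 91, 91, 91, 91], [147, 147, 147, 147, 147, 147, 145, 142, 141, 139, 139, 139, 140, 139, 140, 139, 139, 139, 139, 139, 140, 140, 139, 140, 140, 140, 140, 140, 141, 141, 140, 141, 140, 141, 143, 151, 160, 164, 166, 166, 165, 164, 164, 165], [187, 174, 173, 174, 174, 170, 154, 121, 91, 82, 82, 82, 81, 81, 82, 82, 82, 81, 83, 83, 82, 83, 84, 83, 82, 83, 85, 85, 88, 91, 93, 93, 94, 97, 123, 172, 213, 233, 240, 240, 239, 238, 237, 238], [185, 175, 174, 174, 175, 171, 157, 128, 99, 86, 84, 84, 83, 83, 83, 82, 84, 83, 83, 85, 85, 85, 85, 85, 85, 86, 85, 85, 86, 87, 90, 94, 96, 100, 126, 174, 213, 234, 240, 240, 239, 238, 238, 238], [191, 177, 174, 175, 176, 172, 158, 130, 100, 90, 88, 88,
[... 2225 characters left out ...]
242, 244, 246, 246, 246, 243, 243, 243, 243, 243, 243, 243, 243, 242, 243, 243, 242, 243, 243, 243, 243, 244, 245], [244, 243, 242, 242, 244, 245, 245, 246, 246, 245, 244, 244, 243, 242, 242, 243, 244, 245, 245, 243, 242, 242, 244, 246, 246, 245, 244, 243, 243, 243, 243, 244, 243, 243, 243, 243, 243, 243, 243, 244, 243, 244, 244, 245]]
[96, 98, 110, 128, 139, 140, 126, 100, 84, 83, 82, 82, 83, 82, 83, 85, 85, 87, 89, 91, 94, 95, 98, 99, 100, 101, 102, 101, 103, 103, 104, 104, 105, 106, 106, 107, 107, 108, 108, 110, 109, 109, 111, 111, 112, 112, 113, 113, 114, 114, 114, 114, 116, 116, 116, 117, 116, 117, 118, 118, 118, 119, 119, 120, 121, 132, 167, 208, 233, 241, 242, 242, 242, 242, 242, 242]
```

```bash
python3 - <<'E'
from h import *
im=np.load('w1.npy',allow_pickle=True).item()
g=im['img'].astype(int)
br=(g.min(2)>160);br[:, :205]=0;br[:,310:]=0;br[:130]=0;br[255:]=0
n,l,st,ce=cv2.connectedComponentsWithStats(br.astype(np.uint8));k=1+st[1:,4].argmax()
ys,xs=np.where(l==k);print(st[k],im['cx'],im['cy'])
P=np.array([onz(im,(x,y),20)[:2] for x,y in zip(xs,ys)],np.float32)
c,s,a=cv2.minAreaRect(P);print('cover',np.round(c,1),np.round(s,1),round(a,2))
yaw=np.deg2rad(a-90);c=np.array(c)
ex=np.array([np.cos(yaw),np.sin(yaw)]);ey=np.array([-ex[1],ex[0]])
for z in (16,20,24):
    Pz=np.array([onz(im,(x,y),z)[:2] for x,y in zip(xs,ys)],np.float32);print(z,cv2.minAreaRect(Pz))
print('yaw',yaw,'handle pred',c-22*ex)
for nm,lx,ly,z in [('nearL',-46,-9,52),('nearR',-46,9,52),('farL',2,-9,52),('farR',2,9,52),('basenear',-46,0,20)]:
    p=c+lx*ex+ly*ey;print(nm,proj(im,[*p,z]).round(1))
# two-view height of the handle-free cover centre: top camera vs wrist
t=robot.get_image('top');r=robot.regions_of('cover','top')[0];
print('top px of cover corners',[proj(t,[*(c+x*ex+y*ey),20]).round(0).tolist() for x in(-50,50) for y in(-40,40)])
G=t['img'].astype(int);b=(G.min(2)>170)&(cv2.dilate(r['mask'].astype(np.uint8),np.ones((5,5)))>0)
ys,xs=np.where(b);q=np.array([onz(t,(x,y),20)[:2] for x,y in zip(xs,ys)],np.float32);print('top',cv2.minAreaRect(q))
c4=cv2.boxPoints(cv2.minAreaRect(np.stack([xs,ys],1).astype(np.float32)));print(c4.tolist())
# press pixels colours
E
```

```text
[ 216  145   84   97 6106] 254.19785376557422 188.20730329513532
cover [511.9 -42.3] [ 81.8 102. ] 69.28
16 ((513.1773681640625, -42.751426696777344), (82.83174133300781, 103.3382339477539), 69.27571868896484)
20 ((511.9158630371094, -42.31315231323242), (81.79749298095703, 102.04794311523438), 69.27572631835938)
24 ((510.65423583984375, -41.874820709228516), (80.76324462890625, 100.75762939453125), 69.27571868896484)
yaw -0.361706810829036 handle pred [491.33939074 -34.52798771]
nearL [247.1 156.9]
nearR [267.7 156.9]
farL [247.4 208.3]
farR [267.  208.3]
basenear [257.1 150.1]
top px of cover corners [[336.0, 263.0], [302.0, 249.0], [353.0, 220.0], [319.0, 206.0]]
top ((519.540283203125, -45.33779525756836), (80.98965454101562, 85.29974365234375), 69.45947265625)
[[304.1034240722656, 242.24139404296875], [318.5862121582031, 206.03448486328125], [353.0690002441406, 219.82757568359375], [338.5862121582031, 256.03448486328125]]
```

```bash
python3 go.py 491.3 -34.5 43 2.7799
```

```text
t 3.2 pos [490.5 -37.3 190.4] yaw 2.7701 tilt [0.0001 0.    ] F [-0.6  0.2 -0.2] M [-0.03 -0.21 -0.04] w 93.0
dp cm [ 0.03  0.28 14.74] turn [ 0.      0.0001 -0.0098]
```

>>> move_arm(dp=[[0, 0.28, 3], [0, 0.28, 7], [0, 0.28, 11], [0, 0.28, 13], [0, 0.28, 14], [0, 0.28, 14.7], [0, 0.28, 14.7], [0, 0.28, 14.7]], turn=[[0, 0, -0.007], [0, 0, -0.007], [0, 0, -0.007], [0, 0, -0.007], [0, 0, -0.007], [0, 0, -0.007], [0, 0, -0.007], [0, 0, -0.007]], fingers=[60, 60, 60, 60, 60, 60, 60, 60])

```text
clock: 4.0
eef_pos: [492.4, -34.9, 44.4]
ee_rot: [0.001, 0.18, 0.984, -0.0]
force: [-0.2, 0.5, 0.1]
width: 55.6
```

```bash
python3 - <<'E'
from h import *
from go import go
go(491.3,-34.5,43,2.7799)
im=robot.get_image('wrist')
cv2.imwrite('pics/w2.png',im['img'][:,:,::-1])
E
```

```text
t 4.0 pos [492.4 -34.9  44.4] yaw 2.7803 tilt [ 0.0019 -0.0005] F [-0.2  0.5  0.1] M [ 0.07 -0.14 -0.01] w 55.6
dp cm [ 0.12 -0.    0.14] turn [0.0001 0.0019 0.0004]
```

View pics/w2.png

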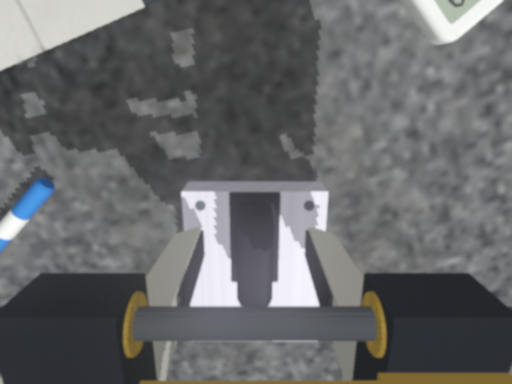

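The jaws straddle the handle, centred at column 255, with the fingertips just above the cover. I'm closing now.

>>> move_arm(dp=[[0.1, 0, 0.1], [0.1, 0, 0.1], [0.1, 0, 0.1], [0.1, 0, 0.1], [0.1, 0, 0.1], [0.1, 0, 0.1], [0.1, 0, 0.1], [0.1, 0, 0.1]], turn=[[0, 0, 0], [0, 0, 0], [0, 0, 0], [0, 0, 0], [0, 0, 0], [0, 0, 0], [0, 0, 0], [0, 0, 0]], fingers=[0, 0, 0, 0, 0, 0, 0, 0], newtons=60)

```text
clock: 4.85
eef_pos: [490.6, -34.3, 42.4]
ee_rot: [0.0, 0.179, 0.984, 0.0]
force: [-0.7, -0.5, 1.4]
width: 17.8
```

```bash
python3 go.py 491.3 -34.5 43 2.7799; python3 - <<'E'
from h import *
t=robot.get_image('top');r=robot.regions_of('press','top')[0];m=r['mask']
cv2.imwrite('pics/pz.png',cv2.resize(t['img'][170:275,135:235,::-1],None,fx=5.5,fy=5.5,interpolation=cv2.INTER_CUBIC))
for n in ['press','platen']:
    m=robot.regions_of(n,'top')[0]['mask'];ys,xs=np.where(m)
    print(n,cv2.minAreaRect(np.stack([xs,ys],1).astype(np.float32)))
E
```

```text
t 4.85 pos [490.6 -34.3  42.4] yaw 2.7808 tilt [0.0001 0.    ] F [-0.7 -0.5  1.4] M [ 0.07 -0.14  0.01] w 17.8
dp cm [-0.07  0.   -0.06] turn [0.0001 0.     0.0009]
press ((182.69635009765625, 222.9575653076172), (56.08741760253906, 66.1219711303711), 11.768289566040039)
platen ((182.6538543701172, 230.7307586669922), (27.848491668701172, 26.671794891357422), 11.309932708740234)
```

View pics/pz.png

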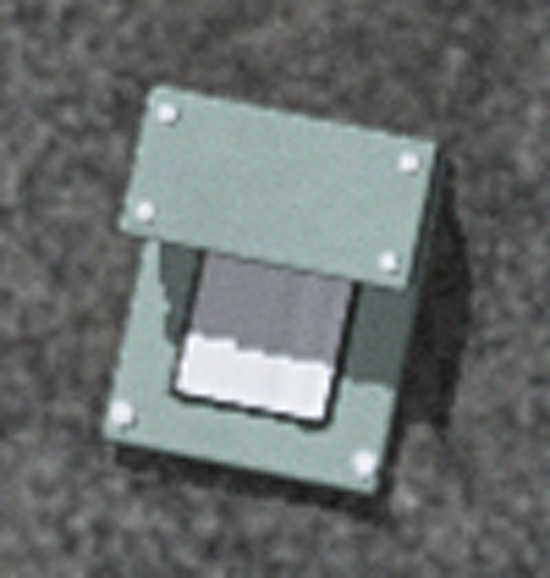

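Width 17.8 mm, so the handle is gripped. The crop shows the roof's front edge from (120,230) to (405,288), the base's front corners at (103,437) and (375,492), and the platen in between.

```bash
python3 - <<'E'
from h import *
from scipy.optimize import least_squares
t=robot.get_image('top')
obs=[((155,87),(70,None,67)),]
px=lambda u:(135+(u[0]+.5)/5.5-.5,170+(u[1]+.5)/5.5-.5)
W=[(155,87,67),(436,143,67),(120,230,67),(405,288,67),(103,437,16),(375,492,16)]
Q=[onz(t,px(w[:2]),w[2])[:2] for w in W]
for w,q in zip(W,Q):print(w,q.round(1))
print('roof w',np.linalg.norm(Q[0]-Q[1]),np.linalg.norm(Q[2]-Q[3]),'depth',np.linalg.norm(Q[0]-Q[2]),'base w',np.linalg.norm(Q[4]-Q[5]))
# local coords: roof x 12..70, half-width h ; base x=-70,y +-56
L=[(70,1),(70,-1),(12,1),(12,-1),(-70,1),(-70,-1)]
def f(p):
    c,s=np.cos(p[2]),np.sin(p[2]);e=[]
    for (x,sg),q,w in zip(L,Q,W):
        y=sg*(56 if w[2]==16 else p[3]); e+=[p[0]+c*x-s*y-q[0],p[1]+s*x+c*y-q[1]]
    return e
r=least_squares(f,[525,273,-.17,56]);print(r.x.round(3),np.round(r.fun,1))
E
```

```text
(155, 87, 67) [606.8 311.5]
(436, 143, 67) [588. 204.]
(120, 230, 67) [552.1 322.6]
(405, 288, 67) [532.7 214. ]
(103, 437, 16) [471.4 336.8]
(375, 492, 16) [452.3 228.3]
roof w 109.20575422994668 110.29954369988582 depth 55.78854871925488 base w 110.23198313877421
[ 5.29961e+02  2.70226e+02 -1.78000e-01  5.48760e+01] [ 1.8  0.3  1.2 -0.1 -0.6 -0.4 -0.7  0.1 -0.5  0.9 -1.1 -0.8]
```

>>> move_arm(dp=[[0, 0, -1], [0, 0, -3], [0.5, 1, -6], [2, 3.5, -6], [3.7, 6.2, -6], [5.4, 9, -6], [7, 11.8, -6], [8.3, 14, -6]], turn=[[0, 0, 0], [0, 0, 0], [0, 0, -0.03], [0, 0, -0.06], [0, 0, -0.09], [0, 0, -0.12], [0, 0, -0.15], [0, 0, -0.183]], fingers=[0, 0, 0, 0, 0, 0, 0, 0])

```text
clock: 5.9
eef_pos: [461.5, 127.5, 102.7]
ee_rot: [-0.0, 0.088, 0.996, 0.0]
force: [1.6, -0.1, -2.7]
width: 17.7
```

```bash
python3 go.py 433.8 287.5 100 2.9636
```

```text
t 5.9 pos [461.5 127.5 102.7] yaw 2.9655 tilt [-0.0005  0.0002] F [ 1.6 -0.1 -2.7] M [ 0.05 -0.14  0.06] w 17.7
dp cm [ 5.53 15.26  0.28] turn [ 0.0001 -0.0005  0.0019]
```

>>> move_arm(dp=[[0.5, 1.4, 0], [1.4, 3.8, 0], [2.3, 6.3, 0.1], [3.2, 8.8, 0.2], [4.1, 11.3, 0.2], [5, 13.7, 0.2], [5.5, 15.3, 0.2], [5.5, 15.3, 0.2]], turn=[[0, 0, 0], [0, 0, 0], [0, 0, 0], [0, 0, 0], [0, 0, 0], [0, 0, 0], [0, 0, 0], [0, 0, 0]], fingers=[0, 0, 0, 0, 0, 0, 0, 0])

```text
clock: 6.7
eef_pos: [434.6, 288.0, 100.6]
ee_rot: [-0.0, 0.088, 0.996, 0.0]
force: [0.2, 0.3, -2.0]
width: 17.6
```

```bash
python3 - <<'E'
from h import *
from go import go
go(433.8,287.5,77,2.9636)
im=robot.get_image('wrist');np.save('w3.npy',im,allow_pickle=True)
cv2.imwrite('pics/w3.png',im['img'][:,:,::-1])
E
```

```text
t 6.7 pos [434.6 288.  100.6] yaw 2.9663 tilt [-0.0002  0.0005] F [ 0.2  0.3 -2. ] M [ 0.   -0.08  0.04] w 17.6
dp cm [ 0.07 -0.07  2.36] turn [ 0.0004 -0.0003  0.0027]
```

View pics/w3.png

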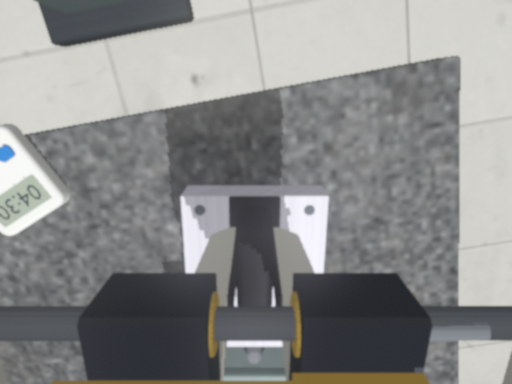

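The cover sits in the grip as before, square, at columns 181–329, with its near edge at row 190. I'm lowering to insertion height and checking the press model against both fixed cameras.

>>> move_arm(dp=[[0, 0, 0.4], [0, 0, 1], [0, 0, 1.6], [0, 0, 2.1], [0, 0, 2.3], [0, 0, 2.3], [0, 0, 2.3], [0, 0, 2.3]], turn=[[0, 0, 0], [0, 0, 0], [0, 0, 0], [0, 0, 0], [0, 0, 0], [0, 0, 0], [0, 0, 0], [0, 0, 0]], fingers=[0, 0, 0, 0, 0, 0, 0, 0])

```text
clock: 7.55
eef_pos: [435.5, 286.4, 77.6]
ee_rot: [0.0, 0.089, 0.996, 0.0]
force: [0.1, -0.6, -2.7]
width: 17.8
```

```bash
python3 - <<'E'
from h import *
from go import go
go(433.8,287.5,77,2.9636)
def press(x,y,z,p=(530,270.2,-.178)):
    c,s=np.cos(p[2]),np.sin(p[2]);return [p[0]+c*x-s*y,p[1]+s*x+c*y,z]
o=robot.get_obs();T=Rq(o['ee_rot'])
cov=lambda x,y,z:o['eef_pos']+T@np.array([-(x+22.7),-y*-1*-1,-(z-42.4)]) # tool x=-cover x, tool y: +cover y
cov=lambda x,y,z:o['eef_pos']+T@np.array([-(x+22.7),y,42.4-z])
print('cover origin',cov(0,0,0))
out=[]
for c,box in [('top',(135,170,105,105)),('scene',(170,190,105,105))]:
    im=robot.get_image(c);k=6
    x0,y0,w,h=box;I=cv2.resize(im['img'][y0:y0+h,x0:x0+w,::-1],None,fx=k,fy=k,interpolation=cv2.INTER_CUBIC)
    def dr(pts,col):
        q=np.array([(proj(im,p)-[x0,y0]+.5)*k-.5 for p in pts]);cv2.polylines(I,[np.int32(q.round())],True,col,1)
    dr([press(x,y,67) for x,y in[(12,55),(70,55),(70,-55),(12,-55)]],(0,0,255))
    dr([press(x,y,16) for x,y in[(-70,56),(70,56),(70,-56),(-70,-56)]],(0,255,255))
    dr([press(x,y,22) for x,y in[(-45,30),(20,30),(20,-30),(-45,-30)]],(255,0,255))
    dr([cov(x,y,20) for x,y in[(-50,40),(50,40),(50,-40),(-50,-40)]],(0,255,0))
    out.append(I)
I=np.hstack(out);I=cv2.resize(I,(800,400),interpolation=cv2.INTER_AREA)
cv2.imwrite('pics/ov.png',I)
E
```

```text
t 7.55 pos [435.5 286.4  77.6] yaw 2.9638 tilt [0.0005 0.0002] F [ 0.1 -0.6 -2.7] M [ 0.09 -0.12  0.05] w 17.8
dp cm [0.19 0.08 0.06] turn [0.0003 0.0004 0.0002]
cover origin [457.8530406  282.39854437  35.22379105]
```

View pics/ov.png

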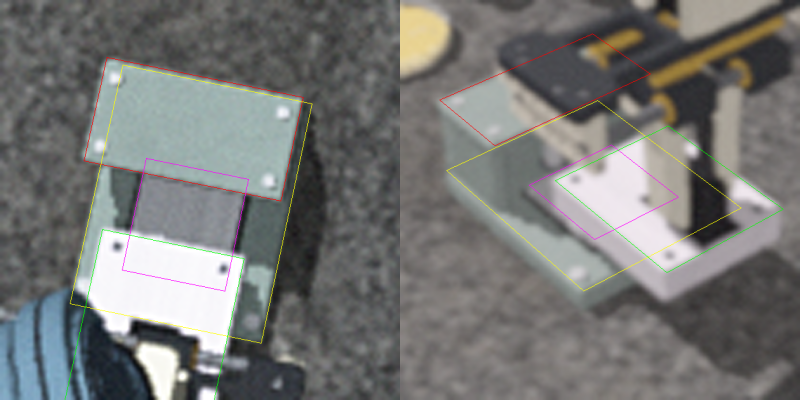

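Overlays agree to about 1 px in both views: roof red, base yellow, platen magenta, held cover green. Next is the slide-in distance from averaged readings.

```bash
cat > avg.py <<'E'
from h import *
import sys
def avg(n=8):
    P=[];Y=[];F=[]
    for i in range(n):
        robot.get_image('top');o=robot.get_obs();T=Rq(o['ee_rot']);P.append(o['eef_pos']);Y.append([np.arctan2(T[1,0],T[0,0]),*T[:2,2]]);F.append([*o['force'],*o['torque']])
    P=np.mean(P,0);Y=np.mean(Y,0);p=P+0;c,s=np.cos(-.178),np.sin(-.178)
    d=P[:2]-[530,270.2];x=c*d[0]+s*d[1];y=-s*d[0]+c*d[1]
    print('t',round(robot.get_obs()['clock'],2),'TCP press frame',np.round([x,y,P[2]],2),'home',(-22.7,0,58.4),'yaw err',round(Y[0]-2.9636,4),'tilt',Y[1:].round(4),'F,M',np.mean(F,0).round(2),'w',robot.get_obs()['width'].round(1))
avg(int(sys.argv[1]) if len(sys.argv)>1 else 8)
E
python3 avg.py
```

```text
Traceback (most recent call last):
  File "avg.py", line 10, in <module>
    avg(int(sys.argv[1]) if len(sys.argv)>1 else 8)
    ~~~^^^^^^^^^^^^^^^^^^^^^^^^^^^^^^^^^^^^^^^^^^^^
  File "avg.py", line 9, in avg
    print('t',round(robot.get_obs()['clock'],2),'TCP press frame',np.round([x,y,P[2]],2),'home',(-22.7,0,58.4),'yaw err',round(Y[0]-2.9636,4),'tilt',Y[1:].round(4),'F,M',np.mean(F,0).round(2),'w',robot.get_obs()['width'].round(1))
                                                                                                                                                                                                    ^^^^^^^^^^^^^^^^^^^^^^^^^^^^^^
AttributeError: 'float' object has no attribute 'round'
```

```bash
sed -i "s/robot.get_obs()\['width'\].round(1)/round(robot.get_obs()['width'],1)/" avg.py; python3 avg.py
```

```text
t 8.45 TCP press frame [-96.09  -0.91  77.38] home (-22.7, 0, 58.4) yaw err 0.0002 tilt [-0.  0.] F,M [-0.09 -0.11 -2.38  0.05 -0.12 -0.01] w 17.4
```

>>> move_arm(dp=[[-0.6, 0.09, 0], [-1.7, 0.09, 0], [-2.8, 0.09, 0], [-4, 0.09, 0], [-5.2, 0.09, 0], [-6.3, 0.09, 0], [-7.1, 0.09, 0], [-7.34, 0.09, 0]], turn=[[0, 0, 0], [0, 0, 0], [0, 0, 0], [0, 0, 0], [0, 0, 0], [0, 0, 0], [0, 0, 0], [0, 0, 0]], fingers=[0, 0, 0, 0, 0, 0, 0, 0])

```text
clock: 9.25
eef_pos: [508.9, 273.9, 77.3]
ee_rot: [0.0, 0.089, 0.996, 0.0]
force: [-1.0, 1.3, -3.1]
width: 17.5
```

```bash
python3 avg.py
```

```text
t 9.65 TCP press frame [-2.292e+01 -4.000e-02  7.729e+01] home (-22.7, 0, 58.4) yaw err 0.0002 tilt [-0.0004 -0.    ] F,M [-0.14 -0.07 -2.59  0.04 -0.11  0.01] w 17.8
```

>>> move_arm(dp=[[-0.02, 0, 0.1], [-0.02, 0, 0.2], [-0.02, 0, 0.3], [-0.02, 0, 0.4], [-0.02, 0, 0.5], [-0.02, 0, 0.6], [-0.02, 0, 0.7], [-0.02, 0, 0.8]], turn=[[0, 0, 0], [0, 0, 0], [0, 0, 0], [0, 0, 0], [0, 0, 0], [0, 0, 0], [0, 0, 0], [0, 0, 0]], fingers=[0, 0, 0, 0, 0, 0, 0, 0])

```text
clock: 10.45
eef_pos: [507.9, 274.2, 69.3]
ee_rot: [-0.0, 0.089, 0.996, 0.0]
force: [-0.1, -0.5, -2.6]
width: 17.6
```

```bash
python3 avg.py
```

```text
t 10.85 TCP press frame [-2.250e+01 -1.000e-02  6.932e+01] home (-22.7, 0, 58.4) yaw err 0.0002 tilt [-0.0001 -0.    ] F,M [ 0.17  0.12 -2.22  0.07 -0.09 -0.01] w 17.3
```

Underside at 26.9 mm with no contact force, so the pin is inside the socket. I'm lowering onto the platen.

>>> move_arm(dp=[[0, 0, 0.15], [0, 0, 0.3], [0, 0, 0.45], [0, 0, 0.55], [0, 0, 0.65], [0, 0, 0.7], [0, 0, 0.75], [0, 0, 0.8]], turn=[[0, 0, 0], [0, 0, 0], [0, 0, 0], [0, 0, 0], [0, 0, 0], [0, 0, 0], [0, 0, 0], [0, 0, 0]], fingers=[0, 0, 0, 0, 0, 0, 0, 0])

```text
clock: 11.65
eef_pos: [507.8, 274.2, 61.7]
ee_rot: [0.0, 0.089, 0.996, 0.0]
force: [-3.0, -1.0, 5.2]
width: 17.7
```

```bash
python3 avg.py 4
```

```text
t 11.85 TCP press frame [-2.253e+01 -1.000e-02  6.154e+01] home (-22.7, 0, 58.4) yaw err 0.0002 tilt [ 0. -0.] F,M [-2.69 -0.71  5.05 -0.14  0.34 -0.01] w 17.8
```

>>> move_arm(dp=[[0.05, 0, 0.05], [0.1, 0, 0.1], [0.1, 0, 0.15], [0.1, 0, 0.2], [0.1, 0, 0.25], [0.1, 0, 0.29], [0.1, 0, 0.32], [0.1, 0, 0.32]], turn=[[0, 0, 0], [0, 0, 0], [0, 0, 0], [0, 0, 0], [0, 0, 0], [0, 0, 0], [0, 0, 0], [0, 0, 0]], fingers=[0, 0, 0, 0, 0, 0, 0, 0])

```text
clock: 12.65
eef_pos: [507.7, 274.2, 58.9]
ee_rot: [0.001, 0.089, 0.996, 0.0]
force: [-1.0, -1.4, 7.7]
width: 17.8
```

```bash
python3 avg.py 4
```

```text
t 12.85 TCP press frame [-2.264e+01  2.000e-02  5.892e+01] home (-22.7, 0, 58.4) yaw err 0.0002 tilt [ 0.0018 -0.    ] F,M [-2.06 -1.93  7.52 -0.39  0.19 -0.02] w 17.8
```

>>> move_arm(dp=[[0, 0, 0.03], [0, 0, 0.06], [0, 0, 0.09], [0, 0, 0.12], [0, 0, 0.15], [0, 0, 0.15], [0, 0, 0.15], [0, 0, 0.15]], turn=[[0, 0, 0], [0, 0, 0], [0, 0, 0], [0, 0, 0], [0, 0, 0], [0, 0, 0], [0, 0, 0], [0, 0, 0]], fingers=[0, 0, 0, 0, 0, 0, 0, 0])

```text
clock: 13.65
eef_pos: [507.8, 274.2, 58.4]
ee_rot: [0.001, 0.089, 0.996, 0.0]
force: [-3.2, -2.8, 14.9]
width: 17.5
```

```bash
python3 avg.py 4
```

```text
t 13.85 TCP press frame [-2.260e+01  1.000e-02  5.839e+01] home (-22.7, 0, 58.4) yaw err 0.0003 tilt [0.0022 0.    ] F,M [-4.12 -3.51 14.17 -0.57  0.67 -0.02] w 17.6
```

Height 58.4 mm is the predicted home and the force has risen above the spring load. I'm checking levelness and position by picture.

```bash
python3 - <<'E'
from h import *
p=(530,270.2,-.178);c,s=np.cos(p[2]),np.sin(p[2])
press=lambda x,y,z:[p[0]+c*x-s*y,p[1]+s*x+c*y,z]
im=robot.get_image('scene');k=6;x0,y0,w,h=175,190,100,90
I=cv2.resize(im['img'][y0:y0+h,x0:x0+w,::-1],None,fx=k,fy=k,interpolation=cv2.INTER_CUBIC)
def dr(pts,col):
    q=np.array([(proj(im,a)-[x0,y0]+.5)*k-.5 for a in pts]);cv2.polylines(I,[np.int32(q.round())],True,col,1)
dr([press(x,y,36) for x,y in[(-50,40),(50,40),(50,-40),(-50,-40)]],(0,255,0))
dr([press(x,y,16) for x,y in[(-50,40),(50,40),(50,-40),(-50,-40)]],(0,0,255))
wi=robot.get_image('wrist');w3=np.load('w3.npy',allow_pickle=True).item()
def cr(a):return cv2.resize(a['img'][170:275,170:345,::-1],(450,270))
V=np.vstack([cr(w3),cr(wi)])
I=np.hstack([I[:540],np.zeros((540,1,3),np.uint8),V]);f=800/I.shape[1]
cv2.imwrite('pics/fin.png',cv2.resize(I,None,fx=f,fy=f,interpolation=cv2.INTER_AREA))
for nm,a in(('w3',w3),('now',wi)):
    g=a['img'].astype(float).mean(2);cols=[]
    def edge(v,thr=None):
        d=np.abs(np.diff(v));i=d.argmax();return i
    print(nm,'col200-230 right side profile row', [int(v) for v in g[176:200,310]],'L',[int(v) for v in g[205,174:192]],'R',[int(v) for v in g[205,320:338]])
E
```

```text
w3 col200-230 right side profile row [139, 141, 143, 145, 145, 144, 141, 137, 136, 138, 142, 145, 147, 148, 148, 149, 149, 150, 160, 188, 221, 240, 246, 247] L [98, 97, 97, 96, 98, 113, 158, 205, 232, 240, 238, 230, 217, 209, 205, 196, 182, 174] R [246, 245, 244, 244, 245, 246, 242, 223, 183, 143, 134, 138, 139, 137, 135, 131, 128, 127]
now col200-230 right side profile row [160, 161, 161, 162, 162, 163, 163, 163, 166, 172, 178, 181, 183, 184, 185, 186, 186, 187, 196, 223, 253, 255, 255, 255] L [212, 212, 212, 212, 207, 201, 213, 245, 255, 255, 255, 254, 233, 213, 208, 208, 207, 208] R [255, 255, 255, 255, 255, 255, 255, 255, 244, 227, 223, 222, 222, 222, 222, 222, 222, 222]
```

View pics/fin.png

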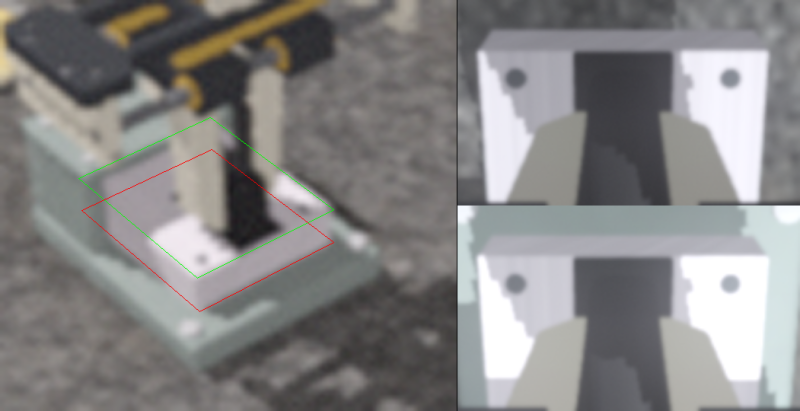

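The scene view shows the cover lying on the home outline, with its near corner at (198,278) top and (200,310) bottom. Its edges in the wrist view match those before insertion, so it hasn't tilted. I'm handing in.

```bash
python3 avg.py 2; python3 -c "
from plant import robot
print(robot.hand_in())"
```

```text
t 14.05 TCP press frame [-2.258e+01  1.000e-02  5.839e+01] home (-22.7, 0, 58.4) yaw err 0.0003 tilt [0.0023 0.    ] F,M [-4.21 -3.08 14.64 -0.52  0.68 -0.05] w 17.7
the job is handed in; nothing more can be done
None
```

I gripped the cover by its handle at 60 N, slid it under the hood, lowered it over the pin and pressed it home. I handed in at about 14 s with the gripper still holding it down.

**Last checks before handing in:**
- **Position:** the TCP was within about 0.1 mm of the computed home point on x, y and z. Yaw error was 0.0003 rad, tool tilt was 0.002 rad, and the jaws still read 17.7 mm on the handle. These figures rest on the press pose I measured from the images, which is good to about 1–2 mm.
- **Seating:** the cover went down past the pin's top with no contact force. The upward force at the end was about 14.6 N, or about 17 N with the cover's weight taken off, against 10.8 N for the spring at flush. So it is resting on the base plate.
- **Pictures:** the scene view showed the cover on its predicted home outline. The wrist view showed it hadn't shifted or tilted in the grip. The end under the hood could not be seen, so its height is inferred.

**One thing that didn't fit:** a side force of about 5 N remained, probably the socket bearing on the pin or friction. I commanded a 1 mm shift to relieve it, but the tool moved only about 0.1 mm and the force stayed. I left it because everything else was well inside the limits.

The timer, petri dish, beaker and dropper bottle were not touched as far as I know. I didn't measure them again at the end, and hand-in reported no verdict.

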